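# Put the sample vials in the holders of their cap colour

### The arm

A 6-joint arm with a two-finger parallel gripper is mounted at the origin on a cart in front of the work surface, level with it; the furniture and walls round the work are solid. World frame = base frame: x ahead of the robot, y to its left, z up, the work surface at z = 0. Lengths are in m, angles in rad, forces in N, time in s.
With the tool pointing down it reaches from about 0.225 to 0.875 m from the base axis. Payload 3.4 kg.
Tool frame: the origin (TCP) lies at the very end of the fingers, on their centre line; the grasp point (between the pads) lies behind it (manip.grasp_offset is the z of the grasp point in the tool frame, in m); z points along the fingers, y is the line along which they close (so a half turn about z gives the same grasp; the last joint's range is limited). The gripper opens to 85 mm and grips with 20 to 120 N. Pads are 22 mm wide; open, the fingers measure 114 mm over their backs; the gripper's body (76 mm by 85 mm) begins 54 mm behind the grasp point. The pads swing forward as they close: fully open they stand 13 mm farther back than shut.
Start: joints at [-1.347, 0.276, 1.505, -0, 1.361, -0.121], TCP at [0.194, -0.541, 0.196] pointing down, gripper open.
Joint ranges: [-2.89, 2.89], [-0.75, 2.08], [0.22, 2.7], [-1.18, 4.32], [0.11, 2.71], [-2.7, 2.7]. Speed limits (rad/s): [2.57, 2.57, 3.14, 3.14, 3.14, 3.14].

### API

Orientations are given as a unit quaternion [w, x, y, z].
In Python, from rig import manip gives the robot as it stands.
- The arm moves only by the shell command python3 -m pendant 'ROWS' [FORCE]. ROWS is JSON, a list of rows, each an object of numbers: "dx", "dy", "dz": the shift along the tool's x, y, z in m; "rx", "ry", "rz": the turn, a rotation vector about the tool's x, y, z in degrees; "hand": the finger opening in m, from 0 to 0.0854. In form: [{"dx": .., "dy": .., "dz": .., "rx": .., "ry": .., "rz": .., "hand": ..}, ...]. A call has 1 to 12 rows; each row shifts and turns the commanded pose from where the row before left it, along the tool's axes as they then stand; what a row does not reach is not made up. A row lasts 1/12 s, in which the tool goes at most 41.7 mm and 7.16 degrees, less where a joint would pass 70% of its speed; a pose out of reach is approached as far as the arm can. A call is refused whole if a number of a shift passes 0.0417 or a number of a turn 7.16, either way. A call with a gripper value outside its range is refused whole. The fingers move at their own pace and stop on an object; FORCE is the grip in N (left out, the last holds). Time passes only in rows, so rows that do not move let the fingers close. It gives the time, the measured TCP pose, the force, the opening and the grip force at its end, in the units of the state.
- manip.get_state(): the state, without advancing time (a new reading comes with each control period).
- manip.get_image(name): name is "side" or "top"; returns a dict with "frame" (420x560x3 uint8, red, green, blue), "fx", "fy", "cx", "cy" (pixels), "position" and "attitude" of the camera in the world. Camera axes: x right, y up, looking along -z (the intrinsics and any distortion apply to the point x, -y, -z); pixel columns grow to the right and rows downward; lengths in m; the calibration is good to about 2 mm. A picture is of the moment at which its call begins. There is no depth.
- manip.sign_off(): hands the job in; it is judged then, once.
The state is a dict: "clock": time; "qpos": joint angles; "qd": joint speeds; "effort": joint torques, N m; "position": TCP position; "ee_rot": TCP orientation; "contact_force": force on the tool from outside, world axes, zero at the start; "moment": the same for the moment, N m; "width": finger opening in m; "gripper_force": force on a finger pad.
Only numpy, scipy, OpenCV 4.12 (cv2) and the standard library are available. Lean on these libraries where they do the work, as an engineer would, in place of code of your own. Each camera call takes 0.05 s, during which the arm holds its last target. There are 200 camera calls.

### The job

Pick out the four small screw-cap vials from the things on the bench and stand each one upright in the well of a holder of the same colour as its cap: the teal-capped vial in the teal holder, the white-capped one in the white holder, and one black-capped vial in each of the two black holders. Keep the vials upright all the way, and leave the dropper bottle standing where it is; mind the tall brown dispenser bottle at the left.

Things in the scene. Friction and masses are not known exactly. Their poses are not given: they have to be found in the camera images.
- teal_vial: small upright round screw-cap vial with a white body, a red band and a teal-green screw cap (the cap is what shows from above); 22 mm diameter, about 63 mm tall, cap about the top 20 mm; rigid, about 20 g; loose, stands on the worktop. Origin: centre of its underside; z is its axis, up
- white_vial: small upright round screw-cap vial with a white body, a blue band and a white screw cap (the cap is what shows from above); 22 mm diameter, about 63 mm tall, cap about the top 20 mm; rigid, about 20 g; loose, stands on the worktop. Origin: centre of its underside; z is its axis, up
- black_vial_1: small upright round screw-cap vial with a white body, a red band and a black screw cap (the cap is what shows from above); 22 mm diameter, about 63 mm tall, cap about the top 20 mm; rigid, about 20 g; loose, stands on the worktop. Origin: centre of its underside; z is its axis, up
- black_vial_2: small upright round screw-cap vial with a white body, a blue band and a black screw cap (the cap is what shows from above); 22 mm diameter, about 63 mm tall, cap about the top 20 mm; rigid, about 20 g; loose, stands on the worktop. Origin: centre of its underside; z is its axis, up
- teal_holder: low round teal-green plastic vial holder, 63 mm outside diameter (foot 67 mm), 18 mm tall, with one open round well in the middle, 42 mm wide; the well's flat floor lies 6 mm above the worktop; fixed to the worktop. Origin: centre of its underside, on the worktop; z up
- white_holder: low round white plastic vial holder, 63 mm outside diameter (foot 67 mm), 18 mm tall, with one open round well in the middle, 42 mm wide; the well's flat floor lies 6 mm above the worktop; fixed to the worktop. Origin: centre of its underside, on the worktop; z up
- black_holder_1: low round black plastic vial holder, 63 mm outside diameter (foot 67 mm), 18 mm tall, with one open round well in the middle, 42 mm wide; the well's flat floor lies 6 mm above the worktop; fixed to the worktop. There are two black holders, equal; each takes one of the black-capped vials, no matter which. Origin: centre of its underside, on the worktop; z up
- black_holder_2: low round black plastic vial holder, 63 mm outside diameter (foot 67 mm), 18 mm tall, with one open round well in the middle, 42 mm wide; the well's flat floor lies 6 mm above the worktop; fixed to the worktop. There are two black holders, equal; each takes one of the black-capped vials, no matter which. Origin: centre of its underside, on the worktop; z up
- dropper_bottle: bystander: brown dropper bottle with a black rubber teat, 33 mm diameter, 94 mm tall; loose, upright, easily knocked over. Origin: centre of its underside
- dispenser: fixed bystander: tall brown bottle with a blue-topped dispenser head, 80 mm diameter and 240 mm tall, with a thin nozzle towards the robot; it does not move, so carry things round it on the robot's side. Origin: on the worktop under the bottle, 18 mm nearer the robot than the bottle's axis
Things that resemble listed ones, but are neither listed nor needed, are in the scene too. What is shaped like the black_holder_2 but orange is not meant.

How it is judged:
By the outcome, as a careful person would: the job done as asked, in the order asked, and still so for the second after the job is handed in, with the robot touching nothing.
It also fails if it takes over 109 s, if anything falls off the work surface, if the arm or the gripper's body presses on something with over 40 N, if the wrist force passes 120 N, or if a joint passes its speed limit or range.

## Working session

There is one attempt and no reset: what is moved stays moved. The work goes in short steps, Python scripts to look and compute and a shell command to move; the robot and the scene stay as the last step left them, time stands still between calls to the robot, and variables do not carry over. Pictures are saved under pics/ and viewed, at most 14 in all, crops included, and the job is handed in when it is done.

```bash
mkdir -p pics
python3 - <<'E'
from rig import manip
import cv2,pickle
for n in("top","side"):
    d=manip.get_image(n); pickle.dump(d,open(f"{n}.pkl","wb"))
    cv2.imwrite(f"pics/{n}0.png",cv2.resize(d["frame"][:,:,::-1],(800,600),interpolation=cv2.INTER_CUBIC))
    print({k:v for k,v in d.items() if k!="frame"})
print(manip.get_state(),manip.grasp_offset)
E
```

```text
{'fx': 391.658898223547, 'fy': 391.658898223547, 'cx': 277.505018992842, 'cy': 208.07435433805148, 'position': array([ 0.33516392, -0.00730329,  1.08932773]), 'attitude': array([ 0.73926389,  0.07676068, -0.0656155 , -0.66580125])}
{'fx': 483.26965103560246, 'fy': 483.26965103560246, 'cx': 285.4263340870531, 'cy': 216.65905730132602, 'position': array([0.5361906 , 1.28639078, 0.68669184]), 'attitude': array([-0.02208406, -0.00168761,  0.52051295,  0.85356647])}
{'clock': 0.1, 'qpos': array([-1.34700123e+00,  2.76533434e-01,  1.50604142e+00, -2.23265766e-06,
        1.36068706e+00, -1.20993145e-01]), 'qd': array([ 0.00057298, -0.0005712 , -0.00355724, -0.00105416,  0.00145818,
       -0.00090487]), 'effort': array([ 1.00062756e-03, -4.17701018e+01, -2.46404672e+01, -1.77228671e-04,
        5.93258752e-03,  5.66569852e-06]), 'position': array([ 0.19422523, -0.54062838,  0.19531139]), 'ee_rot': array([-8.33475245e-04,  9.85176516e-01,  1.71541641e-01, -4.39722382e-05]), 'contact_force': array([-0.06628381, -0.35371736, -0.08101153]), 'moment': array([ 0.03133019, -0.00155674,  0.00505639]), 'gripper_force': 0.0, 'width': 0.08557396589912342} -0.0187
```

View pics/top0.png

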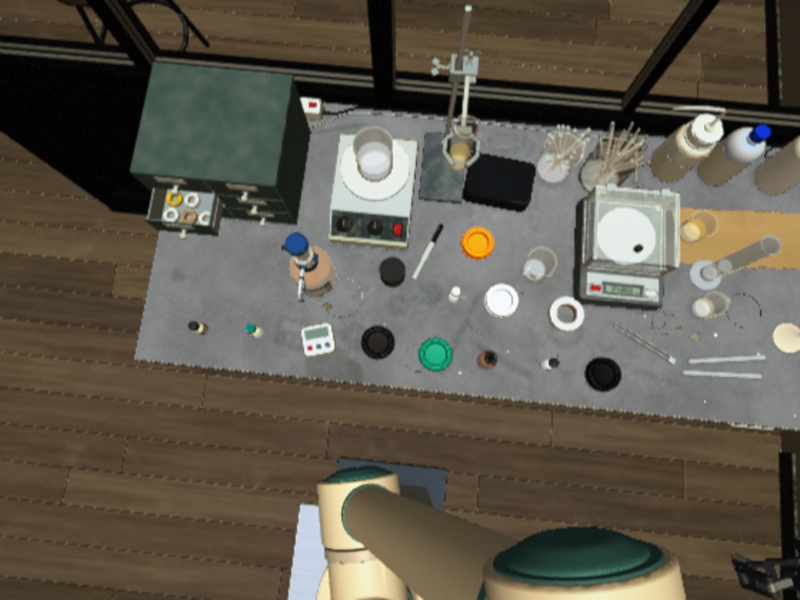

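View pics/side0.png

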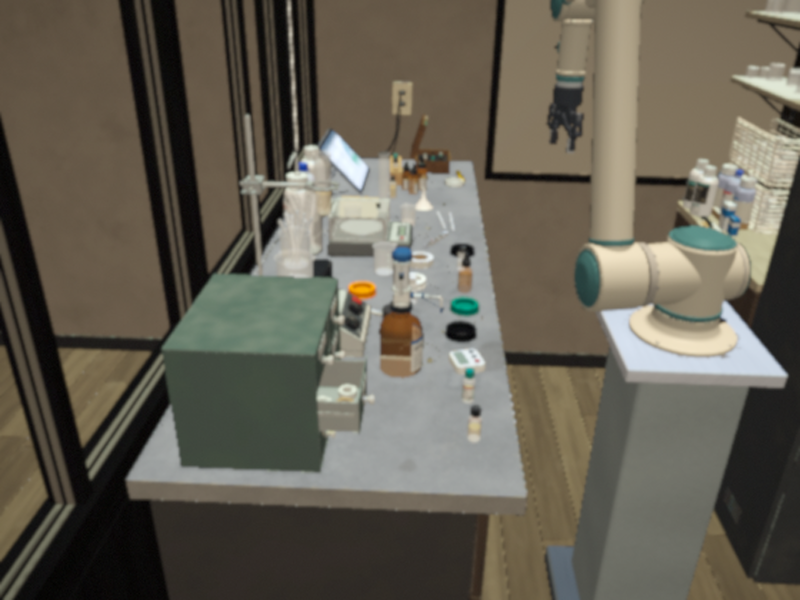

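The overview shows vials at about (197,327), (255,330), (455,293) and (550,364). Next I enlarge crops to separate the candidate holders and read pixels.

Run:
```python
import cv2,pickle
f=pickle.load(open("top.pkl","rb"))["frame"][:,:,::-1]
def c(x0,y0,w,h,s,n): cv2.imwrite(f"pics/{n}.png",cv2.resize(f[y0:y0+h,x0:x0+w],None,fx=s,fy=s,interpolation=cv2.INTER_CUBIC))
c(255,170,200,110,4,"cR"); c(120,170,160,100,5,"cL")
```

```text
(no output)
```

View pics/cR.png

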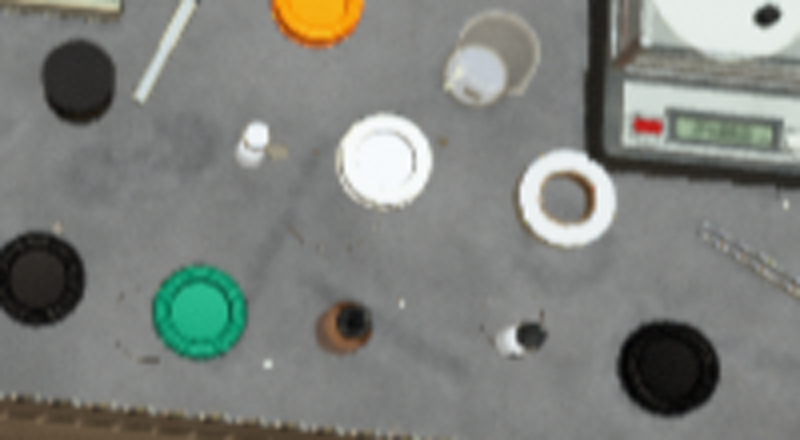

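View pics/cL.png

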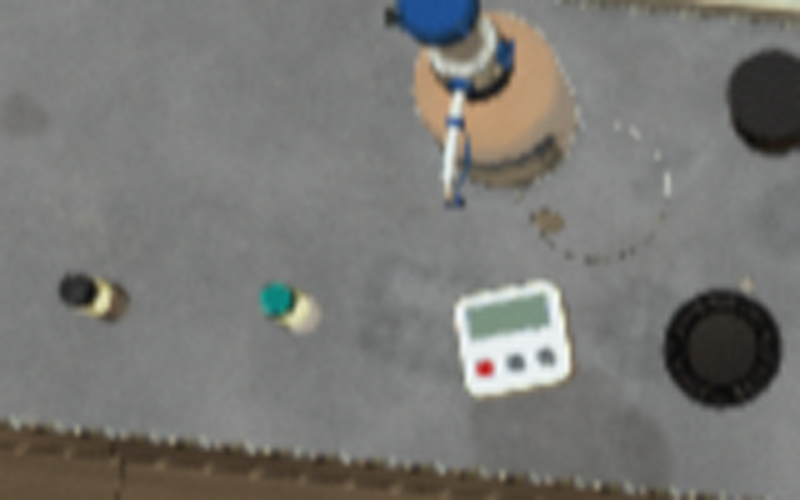

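The crops show: white holder at (384,160) in cR (the ring at (567,198) is a tape roll), teal holder (200,311), black holders (39,278) and (668,367), white cap (257,133), black cap (533,334) and dropper (340,325). In cL the black cap is at (77,289), the teal cap at (276,299) and the nozzle tip at (455,200).

```bash
cat > geo.py <<'E'
import numpy as np,pickle
from scipy.spatial.transform import Rotation as R
def cam(n):
    d=pickle.load(open(n+".pkl","rb")); return d,R.from_quat(np.roll(d["attitude"],-1)).as_matrix()
def toz(n,u,v,z):
    d,M=cam(n); r=M@[(u-d["cx"])/d["fx"],-(v-d["cy"])/d["fy"],-1]
    return d["position"]+r*(z-d["position"][2])/r[2]
def proj(n,p):
    d,M=cam(n); c=M.T@(np.array(p)-d["position"]); return d["cx"]+d["fx"]*c[0]/-c[2], d["cy"]+d["fy"]*c[1]/c[2]
E
python3 - <<'E'
from geo import *
P={"whiteV":("R",257,133,.063),"blackV2":("R",533,334,.063),"drop":("R",353,320,.094),"H_b1":("R",39,278,.018),"H_t":("R",200,311,.018),"H_w":("R",384,160,.018),"H_b2":("R",668,367,.018),
"blackV1":("L",77,289,.063),"tealV":("L",276,299,.063),"nozzle":("L",455,200,.2)}
for k,(c,x,y,z) in P.items():
    s=4 if c=="R" else 5; u=(x+.5)/s-.5+(255 if c=="R" else 120); v=(y+.5)/s-.5+170
    p=toz("top",u,v,z); a=proj("side",p); print(k,p.round(4),"r",round(np.hypot(p[0],p[1]),3),"side800",np.round((np.array(a)+.5)*10/7-.5,1))
E
```

```text
whiteV [ 0.5696 -0.0888  0.063 ] r 0.576 side800 [411.8 275.1]
blackV2 [ 0.4544 -0.279   0.063 ] r 0.533 side800 [461.9 244.4]
drop [ 0.4478 -0.157   0.094 ] r 0.475 side800 [467.3 251.9]
H_b1 [0.4627 0.048  0.018 ] r 0.465 side800 [461.5 324.8]
H_t [ 0.4516 -0.064   0.018 ] r 0.456 side800 [465.  300.5]
H_w [ 0.5698 -0.1819  0.018 ] r 0.598 side800 [412.6 276.2]
H_b2 [ 0.4469 -0.3829  0.018 ] r 0.588 side800 [462.7 245.7]
blackV1 [0.4526 0.3906 0.063 ] r 0.598 side800 [476.  404.2]
tealV [0.4583 0.2846 0.063 ] r 0.54 side800 [469.6 368. ]
nozzle [0.4964 0.1703 0.2   ] r 0.525 side800 [450.1 266.3]
```

Run:
```python
import cv2,pickle
f=pickle.load(open("side.pkl","rb"))["frame"][:,:,::-1]
cv2.imwrite("pics/cS.png",cv2.resize(f[160:310,240:360],None,fx=4,fy=4,interpolation=cv2.INTER_CUBIC))
```

```text
(no output)
```

View pics/cS.png

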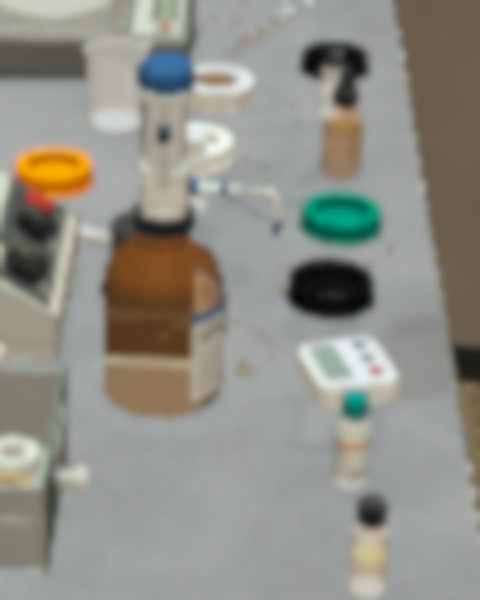

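Run:
```python
from geo import *
from rig import manip
s=manip.get_state(); p=s["position"]; M=R.from_quat(np.roll(s["ee_rot"],-1)).as_matrix()
g=M@[0,.0427,-.013]
for n in("top","side"):
    print(n,[np.round((np.array(proj(n,q))+.5)*10/7-.5,1) for q in (p,p+g,p+[-2*0,0,0]+M@[0,-.0427,-.013])])
for k,q in {"base":(0,0,0),"plateL":(0,.0,-.0)}.items(): print(k,[np.round((np.array(proj("side",q))+.5)*10/7-.5,1)])
import cv2,pickle
a=pickle.load(open("side.pkl","rb"))["frame"][40:130,360:480,::-1]
b=pickle.load(open("top.pkl","rb"))["frame"][340:420,500:560,::-1]
a=cv2.resize(a,None,fx=4,fy=4,interpolation=3);b=cv2.resize(b,None,fx=4,fy=4,interpolation=3)
o=np.zeros((360,740,3),np.uint8);o[:,:480]=a;o[:320,490:730]=b
cv2.imwrite("pics/g.png",o)
for n,o in(("top",(500,340)),("side",(360,40))):
    print(n,[np.round((np.array(proj(n,q))-o+.5)*4-.5,0) for q in (p,p+g,p+M@[0,-.0427,-.013])])
```

```text
top [array([745.8, 546.5]), array([778.5, 541.2]), array([723.6, 556. ])]
side [array([559.5, 164.8]), array([552.4, 155.9]), array([568.1, 164.2])]
base [array([681.8, 329.5])]
plateL [array([681.8, 329.5])]
top [array([ 89., 171.]), array([181., 156.]), array([ 27., 198.])]
side [array([128., 302.]), array([108., 277.]), array([152., 301.])]
```

View pics/g.png

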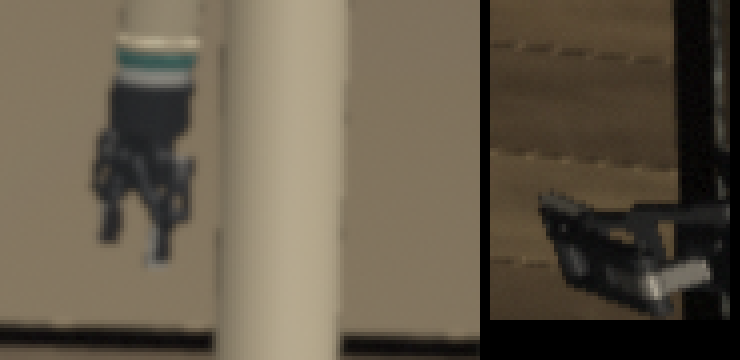

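The side camera and the arm disagree with my projections by several pixels. I'll bring the gripper near the first vial and calibrate against it there.

```bash
python3 -m pendant '[{"rz":6.58,"hand":0.05},{"rz":6.58},{"rz":6.58},{"dx":0.0285,"dy":-0.029},{"dx":0.0285,"dy":-0.029},{"dx":0.0285,"dy":-0.029},{"dx":0.0285,"dy":-0.029},{"dx":0.0285,"dy":-0.029},{"dx":0.0285,"dy":-0.029},{"dx":0.0285,"dy":-0.029},{"dx":0.0285,"dy":-0.029},{"dx":0.0285,"dy":-0.029}]' 30
python3 -m pendant '[{"dz":0.025},{"dz":0.025},{"dz":0.02},{"dz":0},{"dz":0}]'
python3 - <<'E'
from rig import manip
import cv2,pickle
from geo import *
p=manip.get_state()["position"]; print(p)
o=np.zeros((400,800,3),np.uint8)
for i,n in enumerate(("top","side")):
    d=manip.get_image(n); pickle.dump(d,open(n+".pkl","wb"))
    u,v=proj(n,p);a,b=int(u)-40,int(v)-55; print(n,a,b,"tcp at",(u-a+.5)*5-.5,(v-b+.5)*5-.5)
    q=cv2.resize(d["frame"][b:b+80,a:a+80,::-1],None,fx=5,fy=5,interpolation=3); o[:q.shape[0],400*i:400*i+q.shape[1]]=q
cv2.imwrite("pics/h.png",o)
E
```

```text
[ 0.19422523 -0.54062838  0.19531139]
top 481 327 tcp at 206.46268019574575 278.9848221861474
side 351 60 tcp at 204.58210746360191 277.91593860391947invalid input
invalid input
```

View pics/h.png

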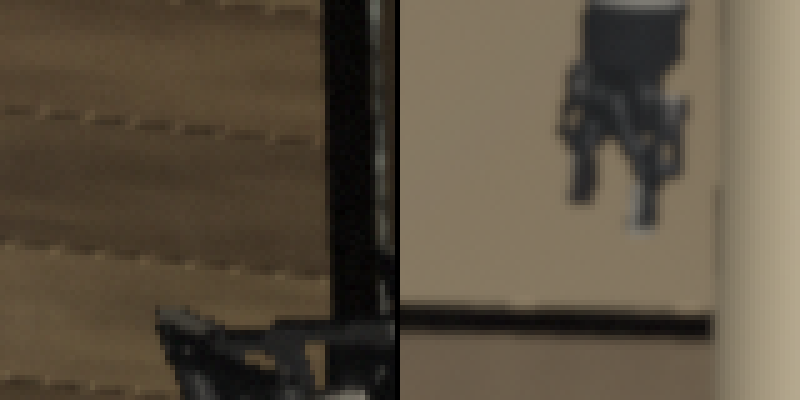

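Refused: every row probably needs all its keys, so the picture is unchanged from before. I'll retype the rows in full.

```bash
python3 -m pendant '[{"dx":0,"dy":0,"dz":0,"rx":0,"ry":0,"rz":6.58,"hand":0.05},{"dx":0,"dy":0,"dz":0,"rx":0,"ry":0,"rz":6.58,"hand":0.05},{"dx":0,"dy":0,"dz":0,"rx":0,"ry":0,"rz":6.58,"hand":0.05},{"dx":0.0285,"dy":-0.029,"dz":0,"rx":0,"ry":0,"rz":0,"hand":0.05},{"dx":0.0285,"dy":-0.029,"dz":0,"rx":0,"ry":0,"rz":0,"hand":0.05},{"dx":0.0285,"dy":-0.029,"dz":0,"rx":0,"ry":0,"rz":0,"hand":0.05},{"dx":0.0285,"dy":-0.029,"dz":0,"rx":0,"ry":0,"rz":0,"hand":0.05},{"dx":0.0285,"dy":-0.029,"dz":0,"rx":0,"ry":0,"rz":0,"hand":0.05}]' 30
```

```text
clock: 0.87
position: [0.3376, -0.3947, 0.196]
ee_rot: [-0.0, 1.0, -0.0, 0.0]
contact_force: [0.8, -1.0, -0.9]
width: 0.0503
gripper_force: 0.0
```

```bash
python3 -m pendant '[{"dx":0.029,"dy":-0.029,"dz":0,"rx":0,"ry":0,"rz":0,"hand":0.05},{"dx":0.029,"dy":-0.029,"dz":0,"rx":0,"ry":0,"rz":0,"hand":0.05},{"dx":0.029,"dy":-0.029,"dz":0,"rx":0,"ry":0,"rz":0,"hand":0.05},{"dx":0.029,"dy":-0.029,"dz":0,"rx":0,"ry":0,"rz":0,"hand":0.05},{"dx":0,"dy":0,"dz":0.035,"rx":0,"ry":0,"rz":0,"hand":0.05},{"dx":0,"dy":0,"dz":0.035,"rx":0,"ry":0,"rz":0,"hand":0.05},{"dx":0,"dy":0,"dz":0,"rx":0,"ry":0,"rz":0,"hand":0.05},{"dx":0,"dy":0,"dz":0,"rx":0,"ry":0,"rz":0,"hand":0.05}]'
python3 - <<'E'
from rig import manip
import cv2,pickle
from geo import *
p=manip.get_state()["position"]; print(p)
o=np.zeros((400,800,3),np.uint8)
for i,n in enumerate(("top","side")):
    d=manip.get_image(n); pickle.dump(d,open(n+".pkl","wb"))
    u,v=proj(n,p);a,b=int(u)-40,int(v)-40; print(n,a,b,"tcp at",(u-a+.5)*5-.5,(v-b+.5)*5-.5)
    q=cv2.resize(d["frame"][b:b+80,a:a+80,::-1],None,fx=5,fy=5,interpolation=3); o[:q.shape[0],400*i:400*i+q.shape[1]]=q
cv2.imwrite("pics/i.png",o)
E
```

```text
clock: 1.53
position: [0.4516, -0.2789, 0.1248]
ee_rot: [-0.001, 1.0, 0.0, -0.002]
contact_force: [0.2, -0.8, -0.1]
width: 0.0499
gripper_force: 0.0
[ 0.45157728 -0.2789296   0.12477547]
top 354 212 tcp at 205.0776813363559 202.30725757371798
side 285 114 tcp at 202.29923080703014 202.31764488586248
```

View pics/i.png

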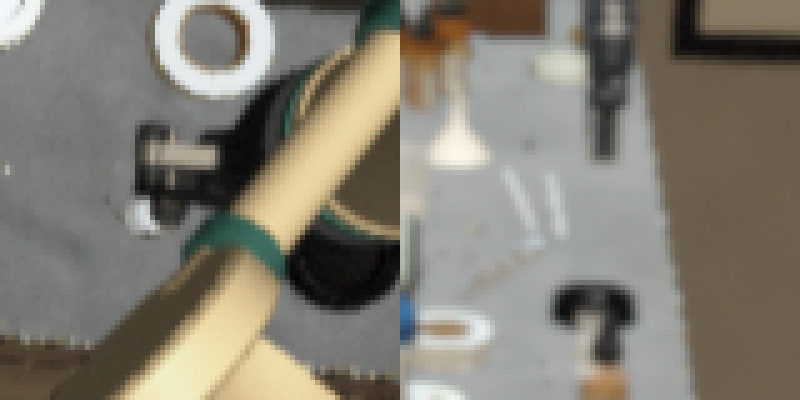

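Side view: the fingertip is at (203,158) and the projected TCP at (202,202). Top view: the cap is at (171,207), left of the projected TCP at (205,202). Before going lower I'll check both cameras against the bench corner and by triangulating.

Run:
```python
from geo import *
u8=lambda x,y:((x+.5)*.7-.5,(y+.5)*.7-.5)
cr=lambda s,ox,oy:(lambda x,y:((x+.5)/s-.5+ox,(y+.5)/s-.5+oy))
R4,L5,S4=cr(4,255,170),cr(5,120,170),cr(4,240,160)
print("corner top",toz("top",*u8(135,360),0),"side",toz("side",*u8(524,497),0))
for q in (R4(0,396),R4(435,438),L5(0,422),L5(540,488)): print("edge top",toz("top",*q,0).round(3))
for q in (S4(398,20),S4(437,260),S4(470,500)): print("edge side",toz("side",*q,0).round(3))
def tri(a,b):
    A=[];B=[]
    for n,q in(("top",a),("side",b)):
        d,_=cam(n);r=toz(n,*q,0)-d["position"];r/=np.linalg.norm(r);P=np.eye(3)-np.outer(r,r);A.append(P);B.append(P@d["position"])
    x=np.linalg.solve(sum(A),sum(B)); return x.round(4),[np.linalg.norm(P@x-b).round(4) for P,b in zip(A,B)]
print("b1",tri(R4(39,278),S4(331,284)));print("teal",tri(R4(200,311),S4(341,214)))
print("tealV",tri(L5(276,299),S4(355,396)));print("blackV1",tri(L5(77,289),S4(372,503)))
print("dropper",tri(R4(354,319),S4(346,76)), "nozzle",tri(L5(455,203),S4(277,228)))
print("b2",tri(R4(668,367),S4(335,60)))
```

```text
corner top [0.38018801 0.51557121 0.        ] side [0.38639307 0.52535458 0.        ]
edge top [0.381 0.067 0.   ]
edge top [ 0.384 -0.233  0.   ]
edge top [0.382 0.444 0.   ]
edge top [0.377 0.141 0.   ]
edge side [ 0.381 -0.51   0.   ]
edge side [ 0.382 -0.008  0.   ]
edge side [0.385 0.304 0.   ]
b1 (array([0.4638, 0.0486, 0.0071]), [np.float64(0.0002), np.float64(0.0002)])
teal (array([ 0.4527, -0.0646,  0.0075]), [np.float64(0.0001), np.float64(0.0001)])
tealV (array([0.4586, 0.2854, 0.0602]), [np.float64(0.0), np.float64(0.0)])
blackV1 (array([0.4532, 0.3928, 0.0575]), [np.float64(0.0), np.float64(0.0)])
dropper (array([ 0.4497, -0.159 ,  0.0846]), [np.float64(0.0001), np.float64(0.0001)]) nozzle (array([0.5086, 0.1857, 0.1218]), [np.float64(0.0004), np.float64(0.0004)])
b2 (array([ 0.4478, -0.3873,  0.0053]), [np.float64(0.0004), np.float64(0.0004)])
```

Both cameras agree on the bench plane: the edge is straight at x≈0.381 and object x,y match to about 3 mm. I'll descend around black_vial_2 and see where the fingers end up relative to the cap.

```bash
python3 -m pendant '[{"dx":0.003,"dy":0,"dz":0.015,"rx":0,"ry":0,"rz":0,"hand":0.05},{"dx":0,"dy":0,"dz":0.025,"rx":0,"ry":0,"rz":0,"hand":0.05},{"dx":0,"dy":0,"dz":0.025,"rx":0,"ry":0,"rz":0,"hand":0.05},{"dx":0,"dy":0,"dz":0.025,"rx":0,"ry":0,"rz":0,"hand":0.05},{"dx":0,"dy":0,"dz":0,"rx":0,"ry":0,"rz":0,"hand":0.05},{"dx":0,"dy":0,"dz":0,"rx":0,"ry":0,"rz":0,"hand":0.05}]'
python3 - <<'E'
from rig import manip
import cv2,pickle
from geo import *
p=manip.get_state()["position"]; print(p)
o=np.zeros((400,800,3),np.uint8)
for i,n in enumerate(("top","side")):
    d=manip.get_image(n); pickle.dump(d,open(n+".pkl","wb"))
    u,v=proj(n,p);a,b=int(u)-25,int(v)-25; print(n,a,b,"tcp at",(u-a+.5)*8-.5,(v-b+.5)*8-.5)
    q=cv2.resize(d["frame"][b:b+50,a:a+50,::-1],None,fx=8,fy=8,interpolation=3); o[:q.shape[0],400*i:400*i+q.shape[1]]=q
cv2.imwrite("pics/j.png",o)
E
```

```text
clock: 2.13
position: [0.4561, -0.2812, 0.0371]
ee_rot: [0.0, 1.0, -0.0, 0.0]
contact_force: [0.4, -0.5, 1.0]
width: 0.0501
gripper_force: 0.0
[ 0.45607323 -0.28115848  0.03713832]
top 361 228 tcp at 204.30483248333894 207.09772090655952
side 297 152 tcp at 205.92502983559143 208.17840624080395
```

View pics/j.png

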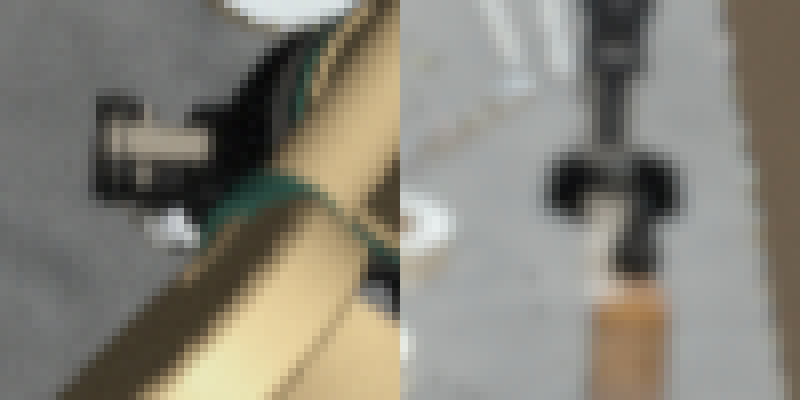

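In the side view the finger runs down to the cap region at (210,155), and the dropper teat hides the rest. I'll close and read the opening.

```bash
python3 -m pendant '[{"dx":0,"dy":0,"dz":0,"rx":0,"ry":0,"rz":0,"hand":0.012},{"dx":0,"dy":0,"dz":0,"rx":0,"ry":0,"rz":0,"hand":0.012},{"dx":0,"dy":0,"dz":0,"rx":0,"ry":0,"rz":0,"hand":0.012},{"dx":0,"dy":0,"dz":0,"rx":0,"ry":0,"rz":0,"hand":0.012},{"dx":0,"dy":0,"dz":0,"rx":0,"ry":0,"rz":0,"hand":0.012},{"dx":0,"dy":0,"dz":0,"rx":0,"ry":0,"rz":0,"hand":0.012}]' 30
```

```text
clock: 2.73
position: [0.4558, -0.2801, 0.0363]
ee_rot: [0.0, 1.0, 0.0, 0.0]
contact_force: [0.2, 1.1, -0.5]
width: 0.0122
gripper_force: 0.0
```

It closed on nothing, so I look again without moving.

Run:
```python
from rig import manip
import cv2,pickle
from geo import *
o=np.zeros((600,800,3),np.uint8)
for i,(n,a,b) in enumerate((("top",360,225),("side",295,130))):
    d=manip.get_image(n); pickle.dump(d,open(n+".pkl","wb"))
    q=cv2.resize(d["frame"][b:b+60,a:a+40,::-1],None,fx=10,fy=10,interpolation=3); o[:q.shape[0],400*i:400*i+q.shape[1]]=q
cv2.imwrite("pics/k.png",o)
p=manip.get_state()["position"]
for n,a,b in (("top",360,225),("side",295,130)):
  for q in (p,[.4548,-.28,.063],[.4548,-.28,0]): print(n,[(x-o+.5)*10 for x,o in zip(proj(n,q),(a,b))])
```

```text
top [np.float64(260.83982773474986), np.float64(290.55472574136104)]
top [np.float64(287.7188372980987), np.float64(285.2400419013742)]
top [np.float64(225.8298453444536), np.float64(305.37443446873937)]
side [np.float64(278.83734880985855), np.float64(484.82870902452817)]
side [np.float64(285.91031102958596), np.float64(413.20354323004466)]
side [np.float64(275.93918618935163), np.float64(579.7240925820804)]
```

View pics/k.png

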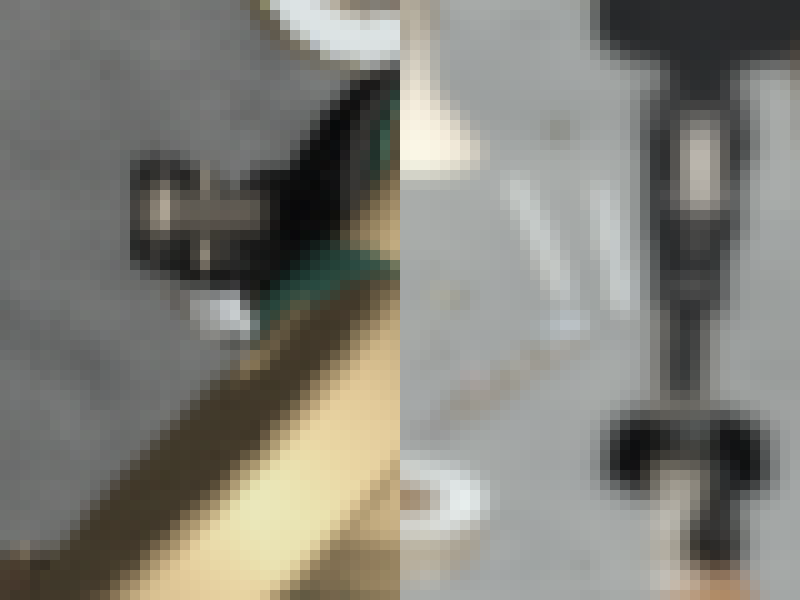

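The side view shows fingertips ending at (285,405), about 30 mm above the projected TCP (279,485) and just at the cap top. The pads sit higher than the reported TCP. I'll open, descend 22 mm, close again and watch the force.

```bash
python3 -m pendant '[{"dx":0,"dy":0,"dz":-0.01,"rx":0,"ry":0,"rz":0,"hand":0.05},{"dx":0,"dy":0,"dz":0,"rx":0,"ry":0,"rz":0,"hand":0.05},{"dx":0,"dy":0,"dz":0,"rx":0,"ry":0,"rz":0,"hand":0.05},{"dx":0,"dy":0,"dz":0.01,"rx":0,"ry":0,"rz":0,"hand":0.05},{"dx":0,"dy":0,"dz":0.011,"rx":0,"ry":0,"rz":0,"hand":0.05},{"dx":0,"dy":0,"dz":0.011,"rx":0,"ry":0,"rz":0,"hand":0.05},{"dx":0,"dy":0,"dz":0,"rx":0,"ry":0,"rz":0,"hand":0.05}]'
python3 -m pendant '[{"dx":0,"dy":0,"dz":0,"rx":0,"ry":0,"rz":0,"hand":0.012},{"dx":0,"dy":0,"dz":0,"rx":0,"ry":0,"rz":0,"hand":0.012},{"dx":0,"dy":0,"dz":0,"rx":0,"ry":0,"rz":0,"hand":0.012},{"dx":0,"dy":0,"dz":0,"rx":0,"ry":0,"rz":0,"hand":0.012},{"dx":0,"dy":0,"dz":0,"rx":0,"ry":0,"rz":0,"hand":0.012}]'
```

```text
clock: 3.42
position: [0.4539, -0.2787, 0.0115]
ee_rot: [-0.002, 1.0, 0.0, -0.002]
contact_force: [0.8, 0.2, -0.8]
width: 0.0504
gripper_force: 0.0
clock: 3.83
position: [0.4561, -0.2804, 0.0146]
ee_rot: [0.0, 1.0, 0.0, 0.0]
contact_force: [0.5, -0.2, -0.8]
width: 0.0203
gripper_force: 29.3
```

Gripped: 20 mm opening, 29 N, so the pads sit about 30 mm above the reported TCP. Lifting and carrying it to black_holder_2.

```bash
python3 -m pendant '[{"dx":0,"dy":0,"dz":-0.02,"rx":0,"ry":0,"rz":0,"hand":0.012},{"dx":0,"dy":0,"dz":-0.025,"rx":0,"ry":0,"rz":0,"hand":0.012},{"dx":-0.002,"dy":0.026,"dz":0,"rx":0,"ry":0,"rz":0,"hand":0.012},{"dx":-0.002,"dy":0.026,"dz":0,"rx":0,"ry":0,"rz":0,"hand":0.012},{"dx":-0.002,"dy":0.026,"dz":0,"rx":0,"ry":0,"rz":0,"hand":0.012},{"dx":-0.0025,"dy":0.026,"dz":0,"rx":0,"ry":0,"rz":0,"hand":0.012},{"dx":0,"dy":0,"dz":0,"rx":0,"ry":0,"rz":0,"hand":0.012},{"dx":0,"dy":0,"dz":0,"rx":0,"ry":0,"rz":0,"hand":0.012}]'
python3 - <<'E'
from rig import manip
import cv2,pickle
from geo import *
p=manip.get_state()["position"]
o=np.zeros((480,800,3),np.uint8)
for i,(n,a,b) in enumerate((("top",385,225),("side",295,125))):
    d=manip.get_image(n); pickle.dump(d,open(n+".pkl","wb"))
    q=cv2.resize(d["frame"][b:b+60,a:a+50,::-1],None,fx=8,fy=8,interpolation=3); o[:q.shape[0],400*i:400*i+q.shape[1]]=q
    for q in (p+[0,0,.03],p+[0,0,-.0146],[.4475,-.385,.006]): print(n,[round((x-o_+.5)*8) for x,o_ in zip(proj(n,q),(a,b))])
cv2.imwrite("pics/l.png",o)
E
```

```text
clock: 4.5
position: [0.4471, -0.3854, 0.0592]
ee_rot: [0.0, 1.0, -0.001, 0.0]
contact_force: [-0.3, 0.1, -0.6]
width: 0.0201
gripper_force: 29.5
top [385, 280]
top [333, 290]
top [291, 296]
side [242, 231]
side [236, 323]
side [231, 401]
```

View pics/l.png

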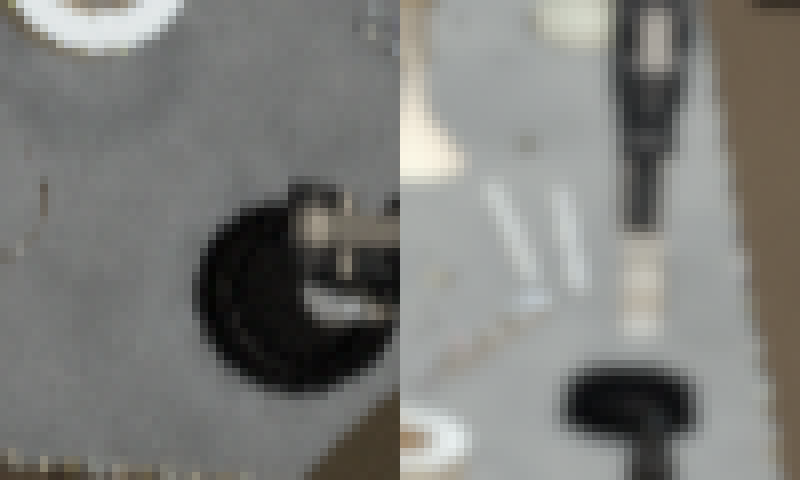

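The vial hangs upright with its bottom over the black holder's well: bottom about (318,300), well centre about (297,295) in the top view. Now I lower and release it, then rise and move to the white vial.

```bash
python3 -m pendant '[{"dx":0.002,"dy":0,"dz":0.015,"rx":0,"ry":0,"rz":0,"hand":0.012},{"dx":0,"dy":0,"dz":0.013,"rx":0,"ry":0,"rz":0,"hand":0.012},{"dx":0,"dy":0,"dz":0.005,"rx":0,"ry":0,"rz":0,"hand":0.012},{"dx":0,"dy":0,"dz":0.0035,"rx":0,"ry":0,"rz":0,"hand":0.012},{"dx":0,"dy":0,"dz":0,"rx":0,"ry":0,"rz":0,"hand":0.012},{"dx":0,"dy":0,"dz":0,"rx":0,"ry":0,"rz":0,"hand":0.012}]'
```

```text
clock: 5.1
position: [0.4496, -0.3839, 0.023]
ee_rot: [0.0, 1.0, 0.0, 0.0]
contact_force: [-1.4, 0.0, -0.9]
width: 0.0205
gripper_force: 29.5
```

```bash
python3 -m pendant '[{"dx":0,"dy":0,"dz":0.0015,"rx":0,"ry":0,"rz":0,"hand":0.012},{"dx":0,"dy":0,"dz":0,"rx":0,"ry":0,"rz":0,"hand":0.012},{"dx":0,"dy":0,"dz":0,"rx":0,"ry":0,"rz":0,"hand":0.025},{"dx":0,"dy":0,"dz":0,"rx":0,"ry":0,"rz":0,"hand":0.05},{"dx":0,"dy":0,"dz":0,"rx":0,"ry":0,"rz":0,"hand":0.05},{"dx":0,"dy":0,"dz":0,"rx":0,"ry":0,"rz":0,"hand":0.05},{"dx":0,"dy":0,"dz":-0.03,"rx":0,"ry":0,"rz":0,"hand":0.05},{"dx":0,"dy":0,"dz":-0.04,"rx":0,"ry":0,"rz":0,"hand":0.05},{"dx":0,"dy":0,"dz":-0.04,"rx":0,"ry":0,"rz":0,"hand":0.05},{"dx":0,"dy":0,"dz":-0.02,"rx":0,"ry":0,"rz":0,"hand":0.05}]'
```

```text
clock: 5.93
position: [0.451, -0.3859, 0.1561]
ee_rot: [0.003, 1.0, 0.0, 0.003]
contact_force: [0.2, -1.3, 0.3]
width: 0.0501
gripper_force: 0.0
```

```bash
python3 -m pendant '[{"dx":0.0148,"dy":-0.037,"dz":0,"rx":0,"ry":0,"rz":0,"hand":0.05},{"dx":0.0148,"dy":-0.037,"dz":0,"rx":0,"ry":0,"rz":0,"hand":0.05},{"dx":0.0148,"dy":-0.037,"dz":0,"rx":0,"ry":0,"rz":0,"hand":0.05},{"dx":0.0148,"dy":-0.037,"dz":0,"rx":0,"ry":0,"rz":0,"hand":0.05},{"dx":0.0148,"dy":-0.037,"dz":0,"rx":0,"ry":0,"rz":0,"hand":0.05},{"dx":0.0148,"dy":-0.037,"dz":0,"rx":0,"ry":0,"rz":0,"hand":0.05},{"dx":0.0148,"dy":-0.037,"dz":0,"rx":0,"ry":0,"rz":0,"hand":0.05},{"dx":0.0148,"dy":-0.037,"dz":0,"rx":0,"ry":0,"rz":0,"hand":0.05},{"dx":0,"dy":0,"dz":0.035,"rx":0,"ry":0,"rz":0,"hand":0.05},{"dx":0,"dy":0,"dz":0.03,"rx":0,"ry":0,"rz":0,"hand":0.05},{"dx":0,"dy":0,"dz":0,"rx":0,"ry":0,"rz":0,"hand":0.05},{"dx":0,"dy":0,"dz":0,"rx":0,"ry":0,"rz":0,"hand":0.05}]'
```

```text
clock: 6.93
position: [0.5663, -0.0876, 0.0849]
ee_rot: [-0.0, 1.0, 0.0, -0.002]
contact_force: [0.2, 0.5, 0.3]
width: 0.0497
gripper_force: 0.0
```

```bash
python3 -m pendant '[{"dx":0.002,"dy":0.001,"dz":0,"rx":0,"ry":0,"rz":0,"hand":0.05},{"dx":0,"dy":0,"dz":0.025,"rx":0,"ry":0,"rz":0,"hand":0.05},{"dx":0,"dy":0,"dz":0.025,"rx":0,"ry":0,"rz":0,"hand":0.05},{"dx":0,"dy":0,"dz":0.015,"rx":0,"ry":0,"rz":0,"hand":0.05},{"dx":0,"dy":0,"dz":0.01,"rx":0,"ry":0,"rz":0,"hand":0.05},{"dx":0,"dy":0,"dz":0,"rx":0,"ry":0,"rz":0,"hand":0.05},{"dx":0,"dy":0,"dz":0,"rx":0,"ry":0,"rz":0,"hand":0.012},{"dx":0,"dy":0,"dz":0,"rx":0,"ry":0,"rz":0,"hand":0.012},{"dx":0,"dy":0,"dz":0,"rx":0,"ry":0,"rz":0,"hand":0.012},{"dx":0,"dy":0,"dz":0,"rx":0,"ry":0,"rz":0,"hand":0.012},{"dx":0,"dy":0,"dz":0,"rx":0,"ry":0,"rz":0,"hand":0.012}]'
```

```text
clock: 7.85
position: [0.5712, -0.0897, 0.0129]
ee_rot: [0.001, 1.0, 0.0, 0.002]
contact_force: [0.8, -0.8, 6.5]
width: 0.0207
gripper_force: 29.6
```

```bash
python3 -m pendant '[{"dx":0,"dy":0,"dz":-0.02,"rx":0,"ry":0,"rz":0,"hand":0.012},{"dx":0,"dy":0,"dz":-0.025,"rx":0,"ry":0,"rz":0,"hand":0.012},{"dx":0,"dy":0.024,"dz":0,"rx":0,"ry":0,"rz":0,"hand":0.012},{"dx":0,"dy":0.024,"dz":0,"rx":0,"ry":0,"rz":0,"hand":0.012},{"dx":0,"dy":0.023,"dz":0,"rx":0,"ry":0,"rz":0,"hand":0.012},{"dx":0,"dy":0.023,"dz":0,"rx":0,"ry":0,"rz":0,"hand":0.012},{"dx":0,"dy":0,"dz":0,"rx":0,"ry":0,"rz":0,"hand":0.012},{"dx":0,"dy":0,"dz":0,"rx":0,"ry":0,"rz":0,"hand":0.012}]'
python3 - <<'E'
from rig import manip
import cv2,pickle
from geo import *
p=manip.get_state()["position"]
o=np.zeros((560,800,3),np.uint8)
for i,(n,a,b) in enumerate((("top",325,175),("side",255,135))):
    d=manip.get_image(n); pickle.dump(d,open(n+".pkl","wb"))
    q=cv2.resize(d["frame"][b:b+70,a:a+50,::-1],None,fx=8,fy=8,interpolation=3); o[:q.shape[0],400*i:400*i+q.shape[1]]=q
    for q in (p+[0,0,.03],p+[0,0,-.0129],[.571,-.183,.006]): print(n,[round((x-o_+.5)*8) for x,o_ in zip(proj(n,q),(a,b))])
cv2.imwrite("pics/m.png",o)
E
```

```text
clock: 8.52
position: [0.5696, -0.1839, 0.0562]
ee_rot: [-0.0, 1.0, -0.001, 0.0]
contact_force: [-0.6, 0.9, -0.5]
width: 0.0208
gripper_force: 29.5
top [252, 241]
top [228, 268]
top [206, 285]
side [278, 316]
side [276, 412]
side [270, 495]
```

View pics/m.png

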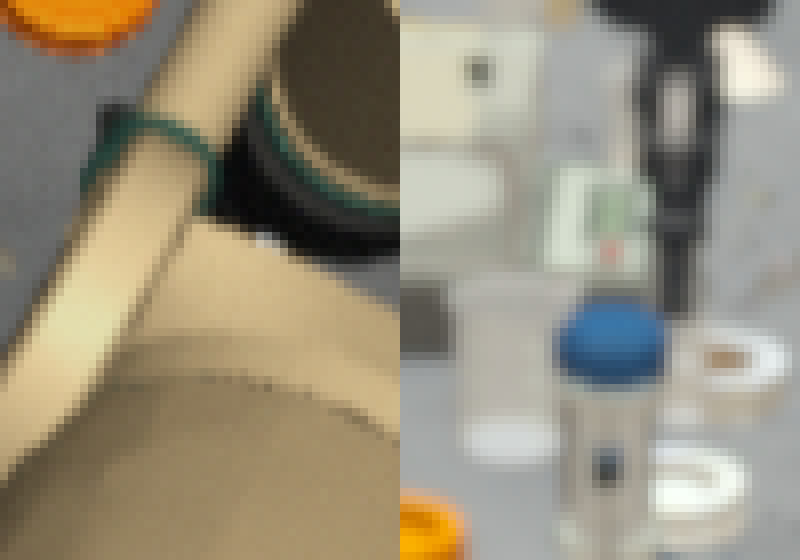

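The vial hangs straight at (677,320–410) in the side view, over the white holder, whose rim's right edge is at 750 and whose centre projects to 670. Lowering and releasing.

```bash
python3 -m pendant '[{"dx":0.001,"dy":0,"dz":0.015,"rx":0,"ry":0,"rz":0,"hand":0.012},{"dx":0,"dy":0,"dz":0.013,"rx":0,"ry":0,"rz":0,"hand":0.012},{"dx":0,"dy":0,"dz":0.005,"rx":0,"ry":0,"rz":0,"hand":0.012},{"dx":0,"dy":0,"dz":0.0045,"rx":0,"ry":0,"rz":0,"hand":0.012},{"dx":0,"dy":0,"dz":0,"rx":0,"ry":0,"rz":0,"hand":0.012},{"dx":0,"dy":0,"dz":0,"rx":0,"ry":0,"rz":0,"hand":0.012}]'
```

```text
clock: 9.12
position: [0.5711, -0.1825, 0.0191]
ee_rot: [0.0, 1.0, 0.001, 0.0]
contact_force: [0.4, 0.2, -0.4]
width: 0.0204
gripper_force: 29.6
```

```bash
python3 -m pendant '[{"dx":0,"dy":0,"dz":0,"rx":0,"ry":0,"rz":0,"hand":0.025},{"dx":0,"dy":0,"dz":0,"rx":0,"ry":0,"rz":0,"hand":0.05},{"dx":0,"dy":0,"dz":0,"rx":0,"ry":0,"rz":0,"hand":0.05},{"dx":0,"dy":0,"dz":0,"rx":0,"ry":0,"rz":0,"hand":0.05},{"dx":0,"dy":0,"dz":-0.03,"rx":0,"ry":0,"rz":0,"hand":0.05},{"dx":0,"dy":0,"dz":-0.04,"rx":0,"ry":0,"rz":0,"hand":0.05},{"dx":0,"dy":0,"dz":-0.04,"rx":0,"ry":0,"rz":0,"hand":0.05},{"dx":0,"dy":0,"dz":-0.03,"rx":0,"ry":0,"rz":0,"hand":0.05}]'
python3 -m pendant '[{"dx":-0.03,"dy":-0.028,"dz":0,"rx":0,"ry":0,"rz":0,"hand":0.05},{"dx":-0.03,"dy":-0.028,"dz":0,"rx":0,"ry":0,"rz":0,"hand":0.05},{"dx":-0.03,"dy":-0.028,"dz":0,"rx":0,"ry":0,"rz":0,"hand":0.05},{"dx":-0.03,"dy":-0.028,"dz":0,"rx":0,"ry":0,"rz":0,"hand":0.05},{"dx":-0.03,"dy":-0.028,"dz":0,"rx":0,"ry":0,"rz":0,"hand":0.05},{"dx":-0.03,"dy":-0.028,"dz":0,"rx":0,"ry":0,"rz":0,"hand":0.05},{"dx":0,"dy":-0.038,"dz":0,"rx":0,"ry":0,"rz":0,"hand":0.05},{"dx":0,"dy":-0.038,"dz":0,"rx":0,"ry":0,"rz":0,"hand":0.05},{"dx":0,"dy":-0.038,"dz":0,"rx":0,"ry":0,"rz":0,"hand":0.05},{"dx":0,"dy":-0.038,"dz":0,"rx":0,"ry":0,"rz":0,"hand":0.05}]'
```

```text
clock: 9.78
position: [0.5715, -0.1835, 0.1618]
ee_rot: [0.001, 1.0, 0.0, 0.001]
contact_force: [0.7, -1.1, 0.5]
width: 0.0499
gripper_force: 0.0
clock: 10.62
position: [0.3901, 0.1384, 0.1591]
ee_rot: [-0.0, 1.0, -0.0, 0.001]
contact_force: [0.0, -0.3, 0.0]
width: 0.0498
gripper_force: 0.0
```

```bash
python3 -m pendant '[{"dx":0,"dy":-0.037,"dz":0,"rx":0,"ry":0,"rz":0,"hand":0.05},{"dx":0,"dy":-0.037,"dz":0,"rx":0,"ry":0,"rz":0,"hand":0.05},{"dx":0,"dy":-0.037,"dz":0,"rx":0,"ry":0,"rz":0,"hand":0.05},{"dx":0,"dy":-0.036,"dz":0,"rx":0,"ry":0,"rz":0,"hand":0.05},{"dx":0.034,"dy":0,"dz":0,"rx":0,"ry":0,"rz":0,"hand":0.05},{"dx":0.034,"dy":0,"dz":0,"rx":0,"ry":0,"rz":0,"hand":0.05},{"dx":0,"dy":0,"dz":0.04,"rx":0,"ry":0,"rz":0,"hand":0.05},{"dx":0,"dy":0,"dz":0.035,"rx":0,"ry":0,"rz":0,"hand":0.05},{"dx":0,"dy":0,"dz":0,"rx":0,"ry":0,"rz":0,"hand":0.05},{"dx":0,"dy":0,"dz":0,"rx":0,"ry":0,"rz":0,"hand":0.05}]'
```

```text
clock: 11.45
position: [0.4569, 0.2831, 0.0822]
ee_rot: [0.001, 1.0, 0.0, -0.002]
contact_force: [0.5, -0.4, 0.9]
width: 0.0503
gripper_force: 0.0
```

```bash
python3 -m pendant '[{"dx":0.001,"dy":-0.0015,"dz":0,"rx":0,"ry":0,"rz":0,"hand":0.05},{"dx":0,"dy":0,"dz":0.025,"rx":0,"ry":0,"rz":0,"hand":0.05},{"dx":0,"dy":0,"dz":0.023,"rx":0,"ry":0,"rz":0,"hand":0.05},{"dx":0,"dy":0,"dz":0.015,"rx":0,"ry":0,"rz":0,"hand":0.05},{"dx":0,"dy":0,"dz":0.008,"rx":0,"ry":0,"rz":0,"hand":0.05},{"dx":0,"dy":0,"dz":0,"rx":0,"ry":0,"rz":0,"hand":0.05},{"dx":0,"dy":0,"dz":0,"rx":0,"ry":0,"rz":0,"hand":0.012},{"dx":0,"dy":0,"dz":0,"rx":0,"ry":0,"rz":0,"hand":0.012},{"dx":0,"dy":0,"dz":0,"rx":0,"ry":0,"rz":0,"hand":0.012},{"dx":0,"dy":0,"dz":0,"rx":0,"ry":0,"rz":0,"hand":0.012},{"dx":0,"dy":0,"dz":0,"rx":0,"ry":0,"rz":0,"hand":0.012},{"dx":0,"dy":0,"dz":0,"rx":0,"ry":0,"rz":0,"hand":0.012}]'
```

```text
clock: 12.45
position: [0.4611, 0.286, 0.0144]
ee_rot: [-0.001, 1.0, 0.0, 0.002]
contact_force: [-0.0, -1.0, 6.1]
width: 0.0206
gripper_force: 29.3
```

```bash
python3 -m pendant '[{"dx":0,"dy":0,"dz":-0.03,"rx":0,"ry":0,"rz":0,"hand":0.012},{"dx":0,"dy":0,"dz":-0.04,"rx":0,"ry":0,"rz":0,"hand":0.012},{"dx":-0.034,"dy":0,"dz":0,"rx":0,"ry":0,"rz":0,"hand":0.012},{"dx":-0.034,"dy":0,"dz":0,"rx":0,"ry":0,"rz":0,"hand":0.012},{"dx":0,"dy":0.0385,"dz":0,"rx":0,"ry":0,"rz":0,"hand":0.012},{"dx":0,"dy":0.0385,"dz":0,"rx":0,"ry":0,"rz":0,"hand":0.012},{"dx":0,"dy":0.0385,"dz":0,"rx":0,"ry":0,"rz":0,"hand":0.012},{"dx":0,"dy":0.0385,"dz":0,"rx":0,"ry":0,"rz":0,"hand":0.012},{"dx":0,"dy":0.0385,"dz":0,"rx":0,"ry":0,"rz":0,"hand":0.012},{"dx":0,"dy":0.0385,"dz":0,"rx":0,"ry":0,"rz":0,"hand":0.012},{"dx":0,"dy":0.0385,"dz":0,"rx":0,"ry":0,"rz":0,"hand":0.012}]'
python3 -m pendant '[{"dx":0,"dy":0.0385,"dz":0,"rx":0,"ry":0,"rz":0,"hand":0.012},{"dx":0,"dy":0.0385,"dz":0,"rx":0,"ry":0,"rz":0,"hand":0.012},{"dx":0.03,"dy":0,"dz":0,"rx":0,"ry":0,"rz":0,"hand":0.012},{"dx":0.03,"dy":0,"dz":0,"rx":0,"ry":0,"rz":0,"hand":0.012},{"dx":0,"dy":0,"dz":0,"rx":0,"ry":0,"rz":0,"hand":0.012},{"dx":0,"dy":0,"dz":0,"rx":0,"ry":0,"rz":0,"hand":0.012}]'
```

```text
clock: 13.37
position: [0.3915, 0.0143, 0.0832]
ee_rot: [0.0, 1.0, 0.0, 0.001]
contact_force: [0.8, -0.3, 0.3]
width: 0.0204
gripper_force: 29.6
clock: 13.87
position: [0.453, -0.0619, 0.0829]
ee_rot: [0.0, 1.0, -0.0, 0.001]
contact_force: [-1.4, 0.0, -1.1]
width: 0.0204
gripper_force: 29.6
```

```bash
python3 -m pendant '[{"dx":0,"dy":0.002,"dz":0.025,"rx":0,"ry":0,"rz":0,"hand":0.012},{"dx":0,"dy":0,"dz":0.02,"rx":0,"ry":0,"rz":0,"hand":0.012},{"dx":0,"dy":0,"dz":0.012,"rx":0,"ry":0,"rz":0,"hand":0.012},{"dx":0,"dy":0,"dz":0.0055,"rx":0,"ry":0,"rz":0,"hand":0.012},{"dx":0,"dy":0,"dz":0,"rx":0,"ry":0,"rz":0,"hand":0.012},{"dx":0,"dy":0,"dz":0,"rx":0,"ry":0,"rz":0,"hand":0.012}]'
python3 -m pendant '[{"dx":0,"dy":0,"dz":0,"rx":0,"ry":0,"rz":0,"hand":0.025},{"dx":0,"dy":0,"dz":0,"rx":0,"ry":0,"rz":0,"hand":0.05},{"dx":0,"dy":0,"dz":0,"rx":0,"ry":0,"rz":0,"hand":0.05},{"dx":0,"dy":0,"dz":0,"rx":0,"ry":0,"rz":0,"hand":0.05},{"dx":0,"dy":0,"dz":-0.03,"rx":0,"ry":0,"rz":0,"hand":0.05},{"dx":0,"dy":0,"dz":-0.04,"rx":0,"ry":0,"rz":0,"hand":0.05},{"dx":0,"dy":0,"dz":-0.04,"rx":0,"ry":0,"rz":0,"hand":0.05},{"dx":0,"dy":0,"dz":-0.03,"rx":0,"ry":0,"rz":0,"hand":0.05},{"dx":-0.03,"dy":0,"dz":0,"rx":0,"ry":0,"rz":0,"hand":0.05},{"dx":-0.03,"dy":0,"dz":0,"rx":0,"ry":0,"rz":0,"hand":0.05}]'
```

```text
clock: 14.37
position: [0.4508, -0.0626, 0.0204]
ee_rot: [-0.0, 1.0, 0.001, -0.0]
contact_force: [-0.0, -0.0, 0.2]
width: 0.0204
gripper_force: 30.8
clock: 15.2
position: [0.3938, -0.064, 0.1624]
ee_rot: [0.001, 1.0, 0.001, 0.003]
contact_force: [-0.8, -0.7, -0.3]
width: 0.0499
gripper_force: 0.0
```

```bash
python3 -m pendant '[{"dx":0,"dy":-0.038,"dz":0,"rx":0,"ry":0,"rz":0,"hand":0.05},{"dx":0,"dy":-0.038,"dz":0,"rx":0,"ry":0,"rz":0,"hand":0.05},{"dx":0,"dy":-0.038,"dz":0,"rx":0,"ry":0,"rz":0,"hand":0.05},{"dx":0,"dy":-0.038,"dz":0,"rx":0,"ry":0,"rz":0,"hand":0.05},{"dx":0,"dy":-0.038,"dz":0,"rx":0,"ry":0,"rz":0,"hand":0.05},{"dx":0,"dy":-0.038,"dz":0,"rx":0,"ry":0,"rz":0,"hand":0.05},{"dx":0,"dy":-0.038,"dz":0,"rx":0,"ry":0,"rz":0,"hand":0.05},{"dx":0,"dy":-0.038,"dz":0,"rx":0,"ry":0,"rz":0,"hand":0.05},{"dx":0,"dy":-0.038,"dz":0,"rx":0,"ry":0,"rz":0,"hand":0.05},{"dx":0,"dy":-0.038,"dz":0,"rx":0,"ry":0,"rz":0,"hand":0.05},{"dx":0,"dy":-0.038,"dz":0,"rx":0,"ry":0,"rz":0,"hand":0.05},{"dx":0,"dy":-0.038,"dz":0,"rx":0,"ry":0,"rz":0,"hand":0.05}]'
python3 -m pendant '[{"dx":0.03,"dy":0,"dz":0,"rx":0,"ry":0,"rz":0,"hand":0.05},{"dx":0.03,"dy":0,"dz":0,"rx":0,"ry":0,"rz":0,"hand":0.05},{"dx":0,"dy":0,"dz":0.04,"rx":0,"ry":0,"rz":0,"hand":0.05},{"dx":0,"dy":0,"dz":0.035,"rx":0,"ry":0,"rz":0,"hand":0.05},{"dx":0,"dy":0,"dz":0,"rx":0,"ry":0,"rz":0,"hand":0.05},{"dx":0,"dy":0,"dz":0,"rx":0,"ry":0,"rz":0,"hand":0.05}]'
```

```text
clock: 16.2
position: [0.3909, 0.3947, 0.16]
ee_rot: [0.0, 1.0, 0.0, 0.0]
contact_force: [1.0, -0.8, -0.6]
width: 0.0499
gripper_force: 0.0
clock: 16.7
position: [0.4499, 0.3918, 0.0834]
ee_rot: [0.002, 1.0, 0.0, -0.002]
contact_force: [0.5, -0.2, -0.7]
width: 0.05
gripper_force: 0.0
```

```bash
python3 -m pendant '[{"dx":0.002,"dy":0,"dz":0,"rx":0,"ry":0,"rz":0,"hand":0.05},{"dx":0,"dy":0,"dz":0.025,"rx":0,"ry":0,"rz":0,"hand":0.05},{"dx":0,"dy":0,"dz":0.023,"rx":0,"ry":0,"rz":0,"hand":0.05},{"dx":0,"dy":0,"dz":0.015,"rx":0,"ry":0,"rz":0,"hand":0.05},{"dx":0,"dy":0,"dz":0.008,"rx":0,"ry":0,"rz":0,"hand":0.05},{"dx":0,"dy":0,"dz":0,"rx":0,"ry":0,"rz":0,"hand":0.05},{"dx":0,"dy":0,"dz":0,"rx":0,"ry":0,"rz":0,"hand":0.012},{"dx":0,"dy":0,"dz":0,"rx":0,"ry":0,"rz":0,"hand":0.012},{"dx":0,"dy":0,"dz":0,"rx":0,"ry":0,"rz":0,"hand":0.012},{"dx":0,"dy":0,"dz":0,"rx":0,"ry":0,"rz":0,"hand":0.012},{"dx":0,"dy":0,"dz":0,"rx":0,"ry":0,"rz":0,"hand":0.012},{"dx":0,"dy":0,"dz":0,"rx":0,"ry":0,"rz":0,"hand":0.012}]'
```

```text
clock: 17.7
position: [0.455, 0.3938, 0.0161]
ee_rot: [-0.001, 1.0, 0.0, 0.002]
contact_force: [0.0, 0.5, 6.2]
width: 0.0205
gripper_force: 29.3
```

```bash
python3 -m pendant '[{"dx":0,"dy":0,"dz":-0.03,"rx":0,"ry":0,"rz":0,"hand":0.012},{"dx":0,"dy":0,"dz":-0.04,"rx":0,"ry":0,"rz":0,"hand":0.012},{"dx":-0.032,"dy":0,"dz":0,"rx":0,"ry":0,"rz":0,"hand":0.012},{"dx":-0.032,"dy":0,"dz":0,"rx":0,"ry":0,"rz":0,"hand":0.012},{"dx":0,"dy":0.0383,"dz":0,"rx":0,"ry":0,"rz":0,"hand":0.012},{"dx":0,"dy":0.0383,"dz":0,"rx":0,"ry":0,"rz":0,"hand":0.012},{"dx":0,"dy":0.0383,"dz":0,"rx":0,"ry":0,"rz":0,"hand":0.012},{"dx":0,"dy":0.0383,"dz":0,"rx":0,"ry":0,"rz":0,"hand":0.012},{"dx":0,"dy":0.0383,"dz":0,"rx":0,"ry":0,"rz":0,"hand":0.012},{"dx":0,"dy":0.0383,"dz":0,"rx":0,"ry":0,"rz":0,"hand":0.012},{"dx":0,"dy":0.0383,"dz":0,"rx":0,"ry":0,"rz":0,"hand":0.012}]'
python3 -m pendant '[{"dx":0,"dy":0.0383,"dz":0,"rx":0,"ry":0,"rz":0,"hand":0.012},{"dx":0,"dy":0.0383,"dz":0,"rx":0,"ry":0,"rz":0,"hand":0.012},{"dx":0.036,"dy":0,"dz":0,"rx":0,"ry":0,"rz":0,"hand":0.012},{"dx":0.037,"dy":0,"dz":0,"rx":0,"ry":0,"rz":0,"hand":0.012},{"dx":0,"dy":0,"dz":0,"rx":0,"ry":0,"rz":0,"hand":0.012},{"dx":0,"dy":0,"dz":0,"rx":0,"ry":0,"rz":0,"hand":0.012}]'
```

```text
clock: 18.62
position: [0.3894, 0.1232, 0.0846]
ee_rot: [-0.0, 1.0, 0.001, 0.001]
contact_force: [0.0, -0.1, 0.3]
width: 0.0203
gripper_force: 29.5
clock: 19.12
position: [0.4649, 0.0475, 0.0844]
ee_rot: [0.0, 1.0, -0.001, 0.001]
contact_force: [-0.6, 0.4, -0.2]
width: 0.0208
gripper_force: 29.5
```

Over black_holder_1. Lowering, releasing, backing the arm off clear of the cameras' view.

```bash
python3 -m pendant '[{"dx":0,"dy":0,"dz":0.025,"rx":0,"ry":0,"rz":0,"hand":0.012},{"dx":0,"dy":0,"dz":0.02,"rx":0,"ry":0,"rz":0,"hand":0.012},{"dx":0,"dy":0,"dz":0.012,"rx":0,"ry":0,"rz":0,"hand":0.012},{"dx":0,"dy":0,"dz":0.0055,"rx":0,"ry":0,"rz":0,"hand":0.012},{"dx":0,"dy":0,"dz":0,"rx":0,"ry":0,"rz":0,"hand":0.012},{"dx":0,"dy":0,"dz":0,"rx":0,"ry":0,"rz":0,"hand":0.012}]'
python3 -m pendant '[{"dx":0,"dy":0,"dz":0,"rx":0,"ry":0,"rz":0,"hand":0.025},{"dx":0,"dy":0,"dz":0,"rx":0,"ry":0,"rz":0,"hand":0.05},{"dx":0,"dy":0,"dz":0,"rx":0,"ry":0,"rz":0,"hand":0.05},{"dx":0,"dy":0,"dz":0,"rx":0,"ry":0,"rz":0,"hand":0.05},{"dx":0,"dy":0,"dz":-0.03,"rx":0,"ry":0,"rz":0,"hand":0.05},{"dx":0,"dy":0,"dz":-0.04,"rx":0,"ry":0,"rz":0,"hand":0.05},{"dx":0,"dy":0,"dz":-0.04,"rx":0,"ry":0,"rz":0,"hand":0.05},{"dx":0,"dy":0,"dz":-0.03,"rx":0,"ry":0,"rz":0,"hand":0.05},{"dx":-0.035,"dy":0,"dz":0,"rx":0,"ry":0,"rz":0,"hand":0.05},{"dx":-0.035,"dy":0,"dz":0,"rx":0,"ry":0,"rz":0,"hand":0.05},{"dx":-0.035,"dy":-0.01,"dz":0,"rx":0,"ry":0,"rz":0,"hand":0.05},{"dx":-0.025,"dy":-0.03,"dz":0,"rx":0,"ry":0,"rz":0,"hand":0.05}]'
python3 -m pendant '[{"dx":0,"dy":-0.04,"dz":0,"rx":0,"ry":0,"rz":0,"hand":0.05},{"dx":0,"dy":-0.04,"dz":0,"rx":0,"ry":0,"rz":0,"hand":0.05},{"dx":0,"dy":-0.04,"dz":0,"rx":0,"ry":0,"rz":0,"hand":0.05},{"dx":0,"dy":0,"dz":0,"rx":0,"ry":0,"rz":0,"hand":0.05}]'
python3 - <<'E'
from rig import manip
import cv2,pickle,numpy as np
d=manip.get_image("top");e=manip.get_image("side")
a=cv2.resize(d["frame"][175:285,255:455,::-1],None,fx=4,fy=4,interpolation=3)[:340]
b=cv2.resize(e["frame"][150:215,240:370,::-1],None,fx=4,fy=4,interpolation=3)
c=np.zeros((600,800,3),np.uint8);c[:340]=a;c[340:600,:520]=b;cv2.imwrite("pics/n.png",c)
b=e["frame"][190:245,300:345,::-1];c[340:560,525:705]=cv2.resize(b,None,fx=4,fy=4,interpolation=3);cv2.imwrite("pics/n.png",c)
E
```

```text
clock: 19.62
position: [0.4618, 0.0486, 0.0218]
ee_rot: [0.0, 1.0, 0.0, -0.0]
contact_force: [0.3, -0.1, 0.3]
width: 0.0202
gripper_force: 31.4
clock: 20.62
position: [0.3296, 0.0862, 0.1614]
ee_rot: [0.001, 1.0, -0.002, -0.001]
contact_force: [0.4, 1.5, 0.6]
width: 0.0495
gripper_force: 0.0
clock: 20.95
position: [0.3323, 0.2148, 0.1622]
ee_rot: [-0.003, 1.0, 0.004, 0.001]
contact_force: [0.4, -0.7, 0.3]
width: 0.0502
gripper_force: 0.0
```

View pics/n.png

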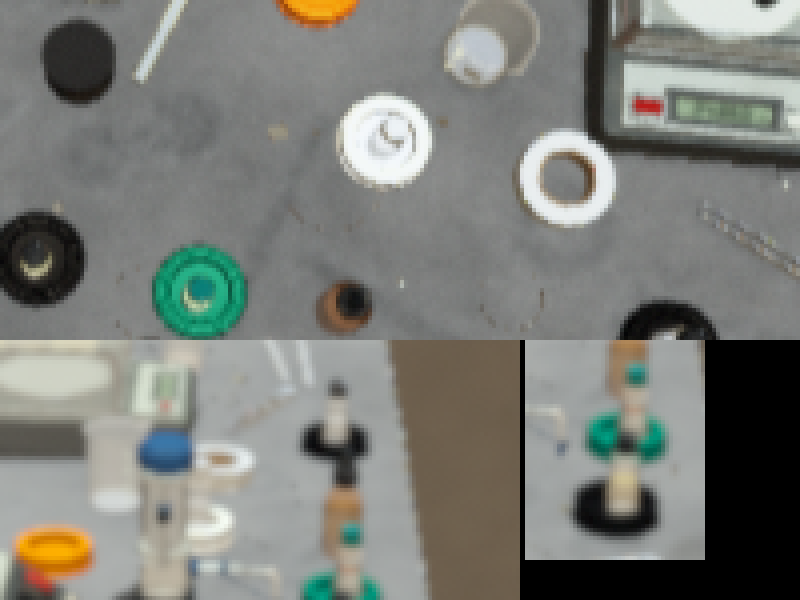

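All four vials stand upright in their matching wells: white (390,135), teal (202,290), black (37,255), and black in holder 2 (335,410 in the side view). The dropper is unmoved at (345,303), so I'm handing in.

```bash
python3 -c "
from rig import manip
print(manip.sign_off())"
```

```text
the job is handed in; nothing more can be done
None
```

All four vials are upright in holders matching their cap colours, the dropper bottle still stands where it was, and the job was handed in at about 21 s of the 109 s allowed.

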